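Nest the stripped guitar hardware

ROBOT

A 6-joint arm with a two-finger parallel gripper is mounted at the origin on the work surface. World frame = base frame: x ahead of the robot, y to its left, z up, the work surface at z = 0. Lengths are in m, angles in rad, forces in N, time in s.
With the tool pointing down it reaches from about 0.3 to 0.875 m from the base axis. Payload 6.4 kg.
Tool frame: the origin (TCP) lies midway between the tips of the shut fingers; the grasp point (between the pads) lies ctrl.grip_point_offset behind it (ctrl.grip_point_offset is the distance from the TCP to the grasp point, in m); z points along the fingers, y is the direction in which the jaws open and shut (so a half turn about z gives the same grasp; the last joint's range is limited). The gripper opens to 85 mm and grips with 20 to 120 N. Pads are 22 mm wide; open, the fingers measure 114 mm over their backs; the gripper's body (76 mm by 85 mm) begins 54 mm behind the grasp point. The pads swing forward as they close: fully open they stand 13 mm farther back than shut.
Start: joints at [1.061, 0.181, 1.607, -0, 1.354, -0.206], TCP at [0.172, 0.549, 0.231] pointing down, gripper open.
Joint ranges: [-2.99, 2.99], [-0.89, 2.07], [0.3, 2.58], [-1.14, 4.28], [0, 2.63], [-3.12, 3.12]. Speed limits (rad/s): [2.57, 2.57, 3.01, 3.14, 3.14, 3.14].

INTERFACE

Orientations are given as a unit quaternion [w, x, y, z].
In Python, from bench import ctrl, viewer gives the robot as it stands.
- The arm moves only by the shell command python3 -m handwheel 'ROWS' [OPENING]. ROWS is JSON, a list of rows, each an object with "travel": the shift along the tool's x, y, z as a fraction of full scale, a list of three; "dr": the turn, a rotation vector about the tool's x, y, z as a fraction of full scale, a list of three. A call has 1 to 20 rows; each row shifts and turns the pose as measured when the row begins, along the tool's axes as they then stand; what a row does not reach is not made up. Full scale, the value 1, is 150 mm for a shift and 30 degrees for a turn. A row lasts 1/12 s, in which the tool goes at most 41.7 mm and 7.16 degrees, less where a joint would pass 70% of its speed; a pose out of reach is approached as far as the arm can. A call with a number of a shift or a turn outside -1 to 1 is refused whole. A call with a gripper value outside its range is refused whole. OPENING is the opening, from -1 (shut) to 1 (fully open), set as the call begins (- or left out, the last holds). The fingers move at their own pace and stop on an object; the grip force is fixed at half the most. Time passes only in rows, so rows that do not move let the fingers close. It gives the time, the measured TCP pose, the force and the opening at its end, in the units of the state.
- ctrl.get_obs(): the state, without advancing time (a new reading comes with each control period).
- viewer.camera(name): name is "scene" or "top" or "wrist"; returns the picture (384x512x3 uint8, red, green, blue); there is no depth.
- viewer.get_calibration(name): a dict with "camera_matrix" (3x3 intrinsics, pixels), "k1" (the pictures are not rectified: a ray, as slopes to the right and down, at radius r is drawn at 1 + k1 r^2 times it, then the intrinsics apply), "R" (3x3) and "t" (3): a world point X has camera coordinates R X + t. Camera axes: x right, y down, z forward; pixel columns grow to the right and rows downward; lengths in m; the calibration is good to about 2 mm. A picture is of the moment at which its call begins: read the wrist's pose just before it. get_calibration takes no time and is no camera call; for the wrist camera it gives the pose at the moment of the call.
- ctrl.hand_in(): hands the job in, once; it reports no verdict.
The state is a dict: "time_s": time; "q": joint angles; "dq": joint speeds; "joint_efforts": joint torques, N m; "eef_pos": TCP position; "eef_rot": TCP orientation; "wrist_force": force on the tool from outside, world axes, zero at the start; "torque": the same for the moment, N m; "opening": opening from 0.0 (shut) to 1.0 (fully open).
Only numpy, scipy, OpenCV 4.12 (cv2) and the standard library are available. Lean on these libraries where they do the work, as an engineer would, in place of code of your own. Each camera call takes 0.05 s, during which the arm holds its last target. There are 200 camera calls.

TASK

The hardware taken off the guitar lies about the bench: a pickup, a bridge, a control knob and a square preamp module. Put each of the four, right way up, into the wooden tile whose recess has its outline (the same shape, a little larger), so that it lies flat on the recess floor, and leave all four there, let go.

Things in the scene. Friction and masses are not known exactly. Their poses are not given: they have to be found in the camera images.
- pickup: guitar pickup, a bright steel-covered oblong block with a row of six small screw heads on top: 38 mm (x) by 70 mm (y) by 24 mm high, about 0.12 kg, loose. Origin at the centre of its underside, z up; it lies on the bench at z = 0.
- bridge: guitar bridge, a slender dark steel bar with six small bright saddles on top: 16 mm (x) by 96 mm (y); the bar is 14 mm high, the saddles over the middle 74 mm reach 20 mm; about 0.09 kg, loose. Origin at the centre of its underside, z up.
- knob: round black control knob with a ribbed side and a metal disc on top: 32 mm across, 20 mm high, about 0.04 kg, loose. Origin at the centre of its underside, z up along its axis.
- module: square black preamp module with a screw in each top corner and a grey panel: 44 mm by 44 mm by 22 mm high, sides along its x and y, about 0.08 kg, loose. Origin at the centre of its underside, z up.
- nest_pickup: fixed flat wooden tile, 76 mm (x) by 124 mm (y) by 11 mm high, as all four tiles are, origin at the centre of its underside, z up. In its middle is a recess 5 mm deep with a dark grey flat floor 6 mm above the bench: an oblong 54 mm (x) by 86 mm (y), 8 mm wider all round than the pickup.
- nest_bridge: fixed flat wooden tile, 76 mm (x) by 124 mm (y) by 11 mm high, as all four tiles are, origin at the centre of its underside, z up. In its middle is a recess 5 mm deep with a dark grey flat floor 6 mm above the bench: a long slot 32 mm (x) by 112 mm (y), 8 mm wider all round than the bridge.
- nest_knob: fixed flat wooden tile, 76 mm (x) by 124 mm (y) by 11 mm high, as all four tiles are, origin at the centre of its underside, z up. In its middle is a recess 5 mm deep with a dark grey flat floor 6 mm above the bench: a round one of 48 mm diameter, 8 mm wider all round than the knob.
- nest_module: fixed flat wooden tile, 76 mm (x) by 124 mm (y) by 11 mm high, as all four tiles are, origin at the centre of its underside, z up. In its middle is a recess 5 mm deep with a dark grey flat floor 6 mm above the bench: a square of 60 mm by 60 mm, sides along x and y, 8 mm wider all round than the module, which may lie in it in any of its four quarter turns.
Mind the look-alikes: they are no part of the job. What is shaped like the nest_pickup but pink or white is not meant.

How it is judged:
At the end, for the whole second after the job is handed in: Each of the four parts lies in its own tile's recess: its origin within 14 mm sideways of the tile's centre and 3 to 8.5 mm above the tile's underside (the floor is at 6 mm), right way up within 0.12 rad, at rest and touched by no finger (horizontal distance between pickup and nest_pickup below 0.014 m and z of pickup in the frame of nest_pickup between 0.003 and 0.0085 m and angle between each of pickup, bridge, knob, module's own z axis and vertical below 0.12 rad and linear speed of each of pickup, bridge, knob, module below 0.02 m/s and contact force between each of pickup, bridge, knob, module and the fingers below 0.05 N and horizontal distance between bridge and nest_bridge below 0.014 m and z of bridge in the frame of nest_bridge between 0.003 and 0.0085 m and horizontal distance between knob and nest_knob below 0.014 m and z of knob in the frame of nest_knob between 0.003 and 0.0085 m and horizontal distance between module and nest_module below 0.014 m and z of module in the frame of nest_module between 0.003 and 0.0085 m).
It also fails if it takes over 104 s, if anything falls off the work surface, if the arm or the gripper's body presses on something with over 40 N, if the wrist force passes 120 N, or if a joint passes its speed limit or range.

## Working session

There is one attempt and no reset: what is moved stays moved. The work goes in short steps, Python scripts to look and compute and a shell command to move; the robot and the scene stay as the last step left them, time stands still between calls to the robot, and variables do not carry over. Pictures are saved under pics/ and viewed, about 12 in all and at most 16, crops included, and the job is handed in when it is done.

```bash
ls; mkdir -p pics; python3 - <<'E'
from bench import ctrl, viewer
import cv2
for n in("top","scene"):
    im=viewer.camera(n); cv2.imwrite(f"pics/{n}0.png",cv2.cvtColor(im,cv2.COLOR_RGB2BGR) if n=="scene" else cv2.resize(cv2.cvtColor(im,cv2.COLOR_RGB2BGR),(800,600),interpolation=cv2.INTER_CUBIC))
    print(viewer.get_calibration(n))
print(ctrl.get_obs(),ctrl.grip_point_offset)
E
```

```text
pics
{'camera_matrix': array([[440.05264555,   0.        , 251.19213134],
       [  0.        , 440.05264555, 189.79587169],
       [  0.        ,   0.        ,   1.        ]]), 'k1': 0.010950056767609543, 'R': array([[ 0.03027254, -0.99946253,  0.01257896],
       [-0.9960199 , -0.03121898, -0.08348493],
       [ 0.08383277, -0.0100016 , -0.99642964]]), 't': array([-0.02847458,  0.58359459,  1.13814363])}
{'camera_matrix': array([[468.12283468,   0.        , 255.42279165],
       [  0.        , 468.12283468, 188.1713966 ],
       [  0.        ,   0.        ,   1.        ]]), 'k1': -0.09693197932282745, 'R': array([[ 0.21878723,  0.97555188, -0.02075285],
       [ 0.56509995, -0.14401627, -0.81235544],
       [-0.79548362,  0.16600556, -0.58279324]]), 't': array([-0.14635783, -0.28283888,  1.86235446])}
{'time_s': 0.1, 'q': array([ 1.06069253e+00,  1.81460890e-01,  1.60790493e+00, -2.10024448e-05,
        1.35383719e+00, -2.06303943e-01]), 'dq': array([ 0.00130004, -0.00253373, -0.00064831, -0.00121118,  0.00170366,
        0.00040654]), 'joint_efforts': array([ 4.05742639e-04, -4.45867217e+01, -3.52240312e+01, -2.08290785e-04,
        3.89017267e-03, -2.31869171e-05]), 'eef_pos': array([0.17174905, 0.54821919, 0.23047904]), 'eef_rot': array([-2.72686849e-04,  1.51314163e-01,  9.88485395e-01, -7.57665846e-04]), 'wrist_force': array([-0.72949201,  0.16787341,  0.06145369]), 'torque': array([ 0.00608966,  0.06213779, -0.01884063]), 'opening': 0.9992782732013371} 0.0187
```

View pics/top0.png

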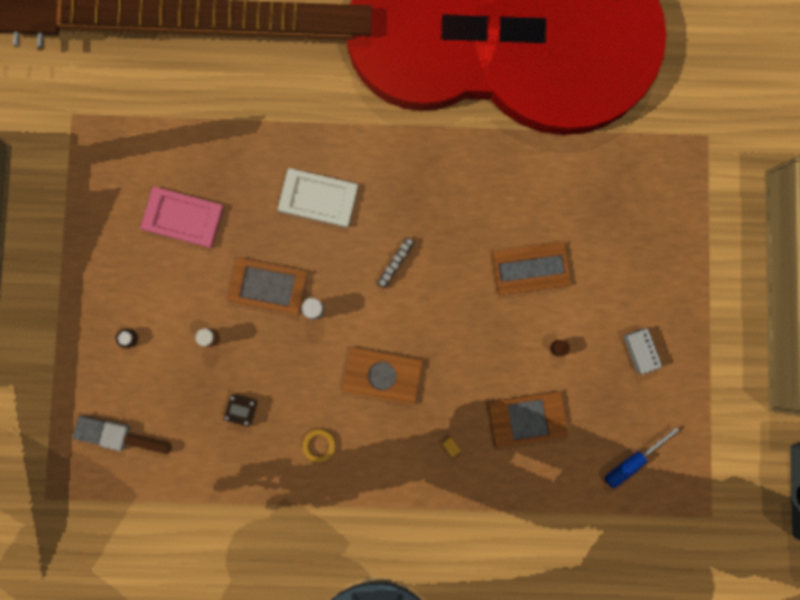

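View pics/scene0.png

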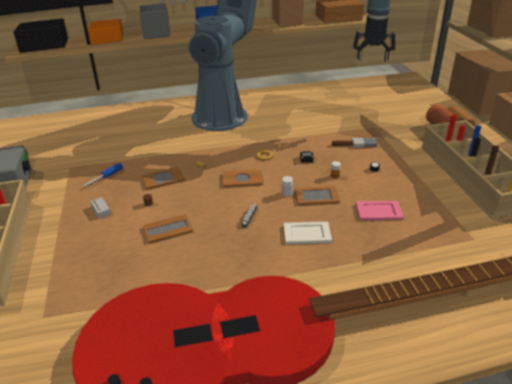

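```bash
cat > h.py <<'E'
from bench import ctrl, viewer
import cv2, numpy as np
from scipy.spatial.transform import Rotation as Rn
def ground(name,pts,z,c=None):
    c=c or viewer.get_calibration(name); K,k,R,t=c["camera_matrix"],c["k1"],np.array(c["R"]),np.array(c["t"])
    out=[]
    for u,v in pts:
        d=np.array([(u-K[0,2])/K[0,0],(v-K[1,2])/K[1,1]]); s=d.copy()
        for _ in range(20): s=d/(1+k*(s@s))
        r=R.T@np.array([s[0],s[1],1]); o=-R.T@t; out.append(o+r*(z-o[2])/r[2])
    return np.array(out)
def shot(name,path,box=None,scale=1):
    im=cv2.cvtColor(viewer.camera(name),cv2.COLOR_RGB2BGR)
    if box: im=im[box[1]:box[3],box[0]:box[2]]
    cv2.imwrite(path,cv2.resize(im,None,fx=scale,fy=scale,interpolation=cv2.INTER_CUBIC))
def tool(p,yaw=None):
    "needed travel (units of 150 mm, tool axes) from here to TCP p; jaw axis yaw (mod pi) -> dr z in units of 30deg"
    o=ctrl.get_obs(); w,x,y,z=o["eef_rot"]; R=Rn.from_quat([x,y,z,w])
    print("pos",o["eef_pos"].round(4),"t",round(o["time_s"],2),"travel",(R.inv().apply(np.array(p)-o["eef_pos"])/.15).round(3))
    ya=R.as_matrix()[:,1]; cur=np.arctan2(ya[1],ya[0]); print("jaw yaw deg",np.degrees(cur).round(1),"tilt rotvec z", R.as_matrix()[:,2].round(4))
    if yaw is not None:
        d=(yaw-cur+np.pi/2)%np.pi-np.pi/2; print("world turn deg",np.degrees(d).round(1),"dr z",(-np.degrees(d)/30).round(3),"q6",o["q"][5].round(2))
E
python3 - <<'E'
from h import *
shot("top","pics/l.png",(70,145,270,295),4)
shot("top","pics/r.png",(250,145,450,295),4)
E
```

```text
(no output)
```

View pics/l.png

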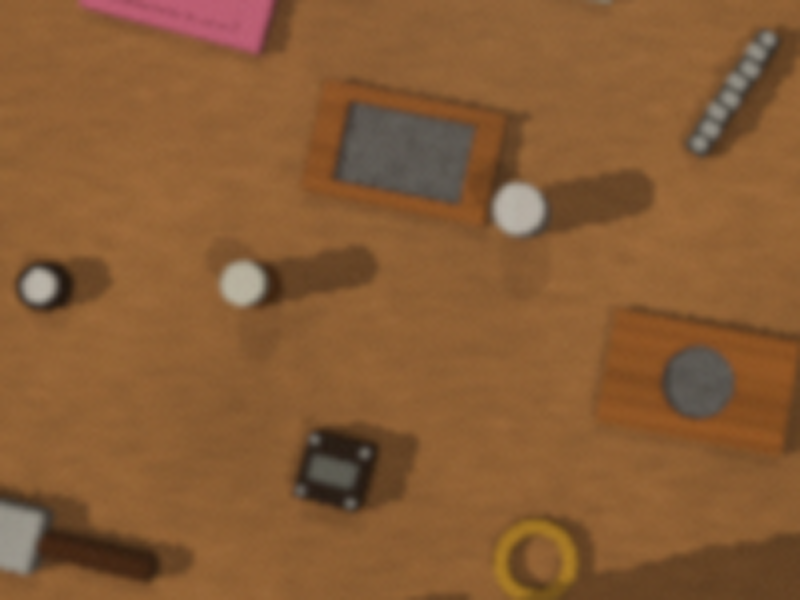

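View pics/r.png

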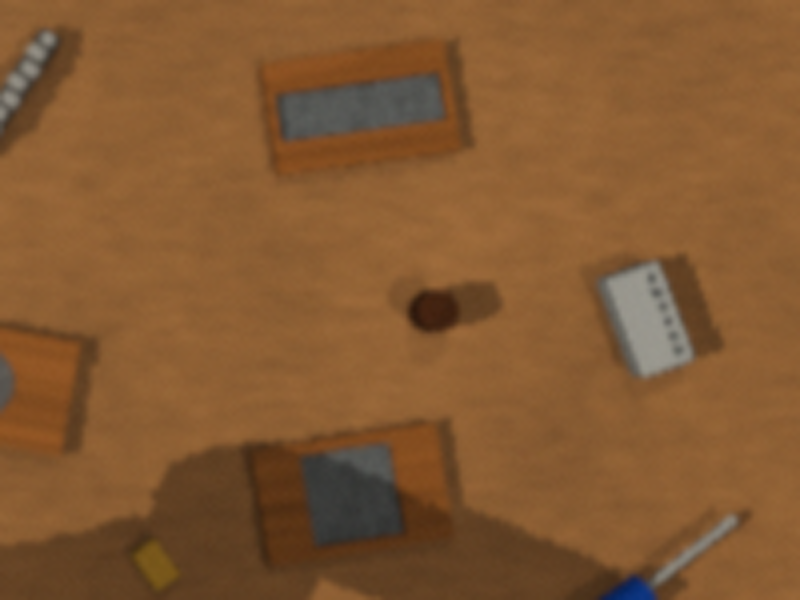

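Candidates for the knob in the left crop are the black part with a metal disc at (40,286), the tall white-capped bottles at (243,284) and (519,209), and the plain brown cap at right crop (434,310). Only (40,286) is black with a metal disc, so that's the knob. The pink and white trays are decoys. The wooden tile at left crop (406,152) is nest_pickup. The other targets:

| Item | Crop | Pixel |
|---|---|---|
| module | left | (332,471) |
| bridge | left | (733,91) |
| nest_knob | left | (699,381) |
| nest_bridge | right | (362,106) |
| nest_module | right | (352,494) |
| pickup | right | (649,319) |

```bash
python3 - <<'E'
from h import *
L=lambda *p:[(70+u/4-.375,145+v/4-.375) for u,v in p]
Rr=lambda *p:[(250+u/4-.375,145+v/4-.375) for u,v in p]
c=viewer.get_calibration("top")
T=dict(knob=(L((40,286)),.02),module=(L((314,439),(365,453),(350,503),(300,490)),.022),bridge=(L((768,37),(698,145)),.02),
 pickup=(Rr((604,281),(658,262),(693,357),(643,377)),.024),
 n_pickup=(L((352,102),(475,124),(462,202),(336,180)),.009),n_knob=(L((699,381)),.009),
 n_bridge=(Rr((279,96),(438,73),(446,116),(287,140)),.009),n_module=(Rr((303,455),(388,445),(403,533),(315,545)),.009),bottle=(L((519,209)),.06))
for k,(p,z) in T.items():
    w=ground("top",p,z,c); e=np.diff(np.vstack([w,w[:1]]),axis=0)[:,:2] if len(w)>1 else []
    print(k,w.mean(0).round(4),"r",np.hypot(*w.mean(0)[:2]).round(3),[(round(float(np.hypot(*a))*1000),round(float(np.degrees(np.arctan2(a[1],a[0])))%180)) for a in e])
tool([.5,.3,.2],0)
E
```

```text
knob [0.5012 0.4371 0.02  ] r 0.665 []
module [0.3868 0.24   0.022 ] r 0.455 [(34, 76), (33, 166), (34, 77), (34, 167)]
bridge [ 0.6447 -0.0133  0.02  ] r 0.645 [(86, 149), (86, 149)]
pickup [ 0.5061 -0.4367  0.024 ] r 0.668 [(38, 111), (66, 20), (36, 113), (67, 22)]
n_pickup [0.5981 0.2038 0.009 ] r 0.632 [(84, 82), (53, 173), (85, 82), (53, 171)]
n_knob [0.4517 0.0034 0.009 ] r 0.452 []
n_bridge [ 0.6433 -0.2489  0.009 ] r 0.69 [(109, 100), (30, 11), (109, 100), (30, 11)]
n_module [ 0.3848 -0.2454  0.009 ] r 0.456 [(57, 98), (58, 10), (59, 99), (59, 9)]
bottle [0.5589 0.1216 0.06  ] r 0.572 []
pos [0.1718 0.5484 0.2307] t 0.2 travel [-2.583 -0.925  0.205]
jaw yaw deg 72.6 tilt rotvec z [-5.e-04 -1.e-03 -1.e+00]
world turn deg -72.6 dr z 2.42 q6 -0.21
```

```bash
python3 -m handwheel '[{"travel":[-0.232,-0.005,0.074],"dr":[0,0,0]},{"travel":[-0.232,-0.005,0.074],"dr":[0,0,0]},{"travel":[-0.232,-0.005,0.074],"dr":[0,0,0]},{"travel":[-0.232,-0.005,0.074],"dr":[0,0,0]},{"travel":[-0.232,-0.005,0.074],"dr":[0,0,0]},{"travel":[-0.232,-0.005,0.074],"dr":[0,0,0]},{"travel":[-0.232,-0.005,0.074],"dr":[0,0,0]},{"travel":[-0.232,-0.005,0.074],"dr":[0,0,0]},{"travel":[-0.232,-0.005,0.074],"dr":[0,0,0]},{"travel":[-0.232,-0.005,0.074],"dr":[0,0,0]},{"travel":[0,0,0],"dr":[0,0,0]},{"travel":[0,0,0],"dr":[0,0,0]}]' 1; python3 - <<'E'
from h import *
tool([.501,.437,.007])
c=viewer.get_calibration("wrist"); shot("wrist","pics/w1.png"); print(ground("wrist",[(256,192),(0,0),(511,383)],.02,c).round(3)); np.save("w1.npy",c,allow_pickle=True)
E
```

```text
time_s: 1.2
eef_pos: [0.5141, 0.4335, 0.112]
eef_rot: [-0.002, 0.148, 0.989, 0.001]
wrist_force: [-0.5, 0.1, 0.3]
opening: 0.997
pos [0.5141 0.4335 0.112 ] t 1.2 travel [ 0.088 -0.003  0.7  ]
jaw yaw deg 72.9 tilt rotvec z [-0.0033  0.0016 -1.    ]
[[0.515 0.435 0.02 ]
 [0.323 0.303 0.02 ]
 [0.814 0.641 0.02 ]]
```

View pics/w1.png

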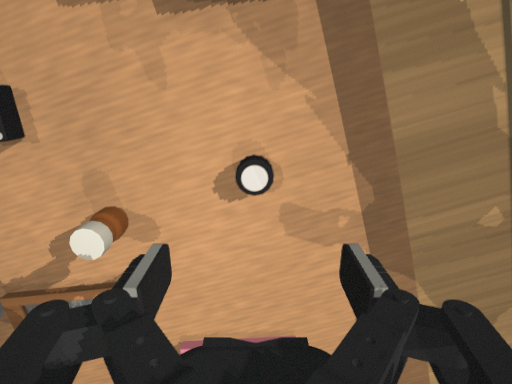

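The wrist view shows the knob with its disc at (255,179), between the jaws' approach lines.

```bash
python3 - <<'E'
from h import *
c=np.load("w1.npy",allow_pickle=True).item()
p=ground("wrist",[(255,179)],.02,c)[0]; print(p); tool([p[0],p[1],.007])
E
```

```text
[0.50394645 0.43751347 0.02      ]
pos [0.5139 0.4331 0.1118] t 1.25 travel [0.07  0.008 0.699]
jaw yaw deg 73.0 tilt rotvec z [-3.e-03  9.e-04 -1.e+00]
```

```bash
python3 -m handwheel '[{"travel":[0.035,0.004,0.12],"dr":[0,0,0]},{"travel":[0.03,0.003,0.13],"dr":[0,0,0]},{"travel":[0,0,0.13],"dr":[0,0,0]},{"travel":[0,0,0.12],"dr":[0,0,0]},{"travel":[0,0,0.1],"dr":[0,0,0]},{"travel":[0,0,0.05],"dr":[0,0,0]},{"travel":[0,0,0],"dr":[0,0,0]},{"travel":[0,0,0],"dr":[0,0,0]}]' ; python3 - <<'E'
from h import *
tool([.5039,.4375,.007])
E
```

```text
time_s: 1.92
eef_pos: [0.4978, 0.444, 0.0164]
eef_rot: [0.0, 0.144, 0.99, 0.002]
wrist_force: [0.2, 0.4, -0.0]
opening: 1.003
pos [0.4978 0.444  0.0164] t 1.92 travel [-0.052 -0.03   0.062]
jaw yaw deg 73.5 tilt rotvec z [ 8.0e-04  4.7e-03 -1.0e+00]
```

```bash
python3 -m handwheel '[{"travel":[-0.05,-0.03,0.03],"dr":[0,0,0]},{"travel":[0,0,0.03],"dr":[0,0,0]},{"travel":[0,0,0],"dr":[0,0,0]},{"travel":[0,0,0],"dr":[0,0,0]}]' ; python3 - <<'E'
from h import *
tool([.5039,.4375,.007])
E
```

```text
time_s: 2.25
eef_pos: [0.5056, 0.4389, 0.0108]
eef_rot: [0.002, 0.143, 0.99, 0.004]
wrist_force: [0.2, 0.0, 0.3]
opening: 0.999
pos [0.5056 0.4389 0.0108] t 2.25 travel [ 0.008 -0.013  0.025]
jaw yaw deg 73.6 tilt rotvec z [ 0.0059  0.0077 -1.    ]
```

```bash
python3 -m handwheel '[{"travel":[0,0,0.025],"dr":[0,0,0]},{"travel":[0,0,0],"dr":[0,0,0]}]' ; python3 -m handwheel '[{"travel":[0,0,0],"dr":[0,0,0]},{"travel":[0,0,0],"dr":[0,0,0]},{"travel":[0,0,0],"dr":[0,0,0]},{"travel":[0,0,0],"dr":[0,0,0]},{"travel":[0,0,0],"dr":[0,0,0]},{"travel":[0,0,0],"dr":[0,0,0]},{"travel":[0,0,0],"dr":[0,0,0]},{"travel":[0,0,0],"dr":[0,0,0]}]' -1; python3 - <<'E'
from h import *
tool([.4517,.0034,.12])
E
```

```text
time_s: 2.42
eef_pos: [0.5066, 0.4391, 0.0078]
eef_rot: [0.003, 0.143, 0.99, 0.005]
wrist_force: [-0.2, 0.6, -0.8]
opening: 1.002
time_s: 3.08
eef_pos: [0.5073, 0.4394, 0.0089]
eef_rot: [0.004, 0.143, 0.99, 0.005]
wrist_force: [-0.4, -0.6, -1.0]
opening: 0.34
pos [0.5073 0.4394 0.0089] t 3.08 travel [-0.474 -2.884 -0.771]
jaw yaw deg 73.5 tilt rotvec z [ 0.0087  0.0094 -0.9999]
```

```bash
cat >> h.py <<'E'
_t=tool
def tool(p,yaw=None):
    _t(p,yaw); w,x,y,z=ctrl.get_obs()["eef_rot"]; R=Rn.from_quat([x,y,z,w]).as_matrix()
    print("level dr xy",(R.T@np.cross(R[:,2],[0,0,-1])/np.radians(30)).round(3)[:2])
E
python3 -m handwheel '[{"travel":[0,0,-0.15],"dr":[0.02,0.01,0]},{"travel":[0,0,-0.2],"dr":[0,0,0]},{"travel":[0,0,-0.2],"dr":[0,0,0]},{"travel":[0,0,-0.2],"dr":[0,0,0]},{"travel":[-0.04,-0.1,-0.15],"dr":[0,0,0]},{"travel":[-0.04,-0.24,0],"dr":[0,0,0]},{"travel":[-0.04,-0.24,0],"dr":[0,0,0]},{"travel":[-0.04,-0.24,0],"dr":[0,0,0]},{"travel":[-0.04,-0.24,0],"dr":[0,0,0]},{"travel":[-0.04,-0.24,0],"dr":[0,0,0]},{"travel":[-0.04,-0.24,0],"dr":[0,0,0]},{"travel":[-0.04,-0.24,0],"dr":[0,0,0]},{"travel":[-0.04,-0.24,0],"dr":[0,0,0]},{"travel":[-0.04,-0.24,0],"dr":[0,0,0]},{"travel":[-0.04,-0.2,0],"dr":[0,0,0]},{"travel":[-0.02,-0.1,0],"dr":[0,0,0]},{"travel":[0,0,0],"dr":[0,0,0]},{"travel":[0,0,0],"dr":[0,0,0]}]'; python3 - <<'E'
from h import *
tool([.4517,.0034,.018])
shot("wrist","pics/w2.png")
E
```

```text
time_s: 4.58
eef_pos: [0.4602, 0.0358, 0.1489]
eef_rot: [0.002, 0.141, 0.99, -0.001]
wrist_force: [-0.6, 0.4, -0.5]
opening: 0.342
pos [0.4602 0.0358 0.1489] t 4.58 travel [-0.003 -0.223  0.873]
jaw yaw deg 73.7 tilt rotvec z [ 0.0031 -0.0018 -1.    ]
level dr xy [-0.002  0.007]
```

View pics/w2.png

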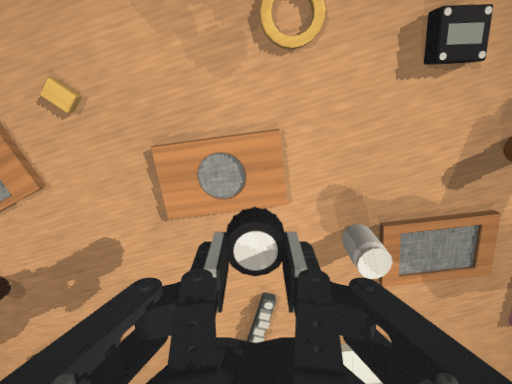

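The knob is held. The nest_knob recess is at (222,176), the bridge at (263,318), nest_pickup's recess is centred at (439,250), and a grey bottle stands at its corner with its base near (358,237).

```bash
python3 - <<'E'
from h import *
p=ground("wrist",[(222,176),(439,250),(358,237)],.009); print(p)
tool([.4517,.0034,.018]); tool([p[0][0],p[0][1],.018])
E
```

```text
[[0.4522361  0.00514584 0.009     ]
 [0.59824294 0.20645554 0.009     ]
 [0.55698917 0.12322722 0.009     ]]
pos [0.4603 0.0362 0.1489] t 4.63 travel [-0.003 -0.225  0.873]
jaw yaw deg 73.8 tilt rotvec z [ 0.003  -0.0019 -1.    ]
level dr xy [-0.002  0.007]
pos [0.4603 0.0362 0.1489] t 4.63 travel [-0.003 -0.213  0.873]
jaw yaw deg 73.8 tilt rotvec z [ 0.003  -0.0019 -1.    ]
level dr xy [-0.002  0.007]
```

Consistent to within 2 mm. Next I descend over nest_knob.

```bash
python3 -m handwheel '[{"travel":[0,-0.11,0.1],"dr":[0,0,0]},{"travel":[0,-0.11,0.12],"dr":[0,0,0]},{"travel":[0,0,0.15],"dr":[0,0,0]},{"travel":[0,0,0.15],"dr":[0,0,0]},{"travel":[0,0,0.12],"dr":[0,0,0]},{"travel":[0,0,0.06],"dr":[0,0,0]},{"travel":[0,0,0],"dr":[0,0,0]},{"travel":[0,0,0],"dr":[0,0,0]}]'; python3 - <<'E'
from h import *
tool([.452,.0045,.0155])
E
```

```text
time_s: 5.3
eef_pos: [0.455, 0.0119, 0.0418]
eef_rot: [0.005, 0.135, 0.991, 0.0]
wrist_force: [0.2, -0.4, 0.6]
opening: 0.341
pos [0.455  0.0119 0.0418] t 5.3 travel [ 0.008 -0.053  0.175]
jaw yaw deg 74.5 tilt rotvec z [ 9.e-03 -5.e-04 -1.e+00]
level dr xy [0.004 0.017]
```

```bash
python3 -m handwheel '[{"travel":[0.005,-0.04,0.06],"dr":[0.004,0.017,0]},{"travel":[0,-0.01,0.06],"dr":[0,0,0]},{"travel":[0,0,0.03],"dr":[0,0,0]},{"travel":[0,0,0],"dr":[0,0,0]}]'; python3 - <<'E'
from h import *
tool([.452,.0045,.0155])
E
```

```text
time_s: 5.63
eef_pos: [0.4549, 0.0049, 0.0202]
eef_rot: [0.002, 0.134, 0.991, -0.0]
wrist_force: [0.5, -0.0, -1.1]
opening: 0.345
pos [0.4549 0.0049 0.0202] t 5.63 travel [ 0.018 -0.008  0.031]
jaw yaw deg 74.6 tilt rotvec z [ 0.0045 -0.0014 -1.    ]
level dr xy [-0.     0.009]
```

```bash
python3 -m handwheel '[{"travel":[0.018,-0.008,0.02],"dr":[0,0.009,0]},{"travel":[0,0,0.012],"dr":[0,0,0]},{"travel":[0,0,0],"dr":[0,0,0]}]'; python3 -m handwheel '[{"travel":[0,0,0],"dr":[0,0,0]},{"travel":[0,0,0],"dr":[0,0,0]},{"travel":[0,0,0],"dr":[0,0,0]},{"travel":[0,0,0],"dr":[0,0,0]},{"travel":[0,0,-0.05],"dr":[0,0,0]},{"travel":[0,0,-0.2],"dr":[0,0,0]},{"travel":[0,0,-0.25],"dr":[0,0,0]},{"travel":[0,0,-0.2],"dr":[0,0,0]},{"travel":[0,0,0],"dr":[0,0,0]}]' 1; python3 - <<'E'
from h import *
tool([.645,-.013,.11],np.radians(59))
shot("wrist","pics/w3.png")
E
```

```text
time_s: 5.88
eef_pos: [0.4523, 0.004, 0.0153]
eef_rot: [0.0, 0.134, 0.991, -0.0]
wrist_force: [-0.2, -0.4, -0.1]
opening: 0.338
time_s: 6.63
eef_pos: [0.4508, 0.0043, 0.1254]
eef_rot: [-0.002, 0.134, 0.991, 0.0]
wrist_force: [1.1, -0.3, -0.3]
opening: 1.002
pos [0.4508 0.0043 0.1254] t 6.63 travel [-1.279  0.233  0.098]
jaw yaw deg 74.6 tilt rotvec z [-3.6e-03  9.0e-04 -1.0e+00]
world turn deg -15.6 dr z 0.519 q6 -1.56
level dr xy [-0.    -0.007]
```

View pics/w3.png

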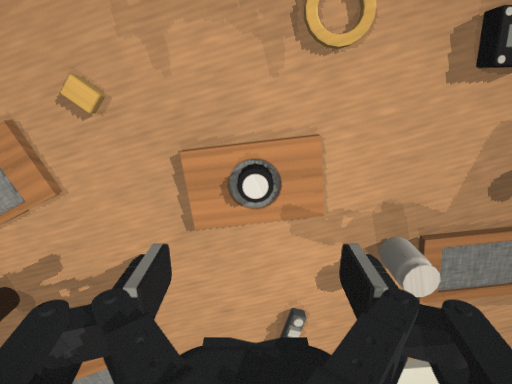

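The knob sits centred in its recess at (255,185). Next is the bridge.

```bash
python3 -m handwheel '[{"travel":[-0.2,0.038,0.01],"dr":[0,0,0]},{"travel":[-0.2,0.038,0.01],"dr":[0,0,0]},{"travel":[-0.2,0.038,0.01],"dr":[0,0,0]},{"travel":[-0.2,0.038,0.01],"dr":[0,0,0]},{"travel":[-0.2,0.038,0.01],"dr":[0,0,0]},{"travel":[-0.15,0.03,0],"dr":[0,0,0]},{"travel":[-0.06,0.01,0],"dr":[0,0,0]},{"travel":[0,0,0],"dr":[0,0,0.17]},{"travel":[0,0,0],"dr":[0,0,0.17]},{"travel":[0,0,0],"dr":[0,0,0.17]},{"travel":[0,0,0],"dr":[0,0,0]}]'; python3 - <<'E'
from h import *
tool([.645,-.013,.007],np.radians(59))
np.save("w.npy",viewer.get_calibration("wrist"),allow_pickle=True);shot("wrist","pics/w4.png")
E
```

```text
time_s: 7.6
eef_pos: [0.6338, -0.0088, 0.1002]
eef_rot: [-0.011, 0.27, 0.963, -0.001]
wrist_force: [-0.6, -0.8, -1.0]
opening: 0.997
pos [ 0.6338 -0.0088  0.1002] t 7.6 travel [-0.092  0.02   0.619]
jaw yaw deg 58.6 tilt rotvec z [-0.0223  0.0049 -0.9997]
world turn deg 0.4 dr z -0.013 q6 -1.22
level dr xy [-0.014 -0.041]
```

View pics/w4.png

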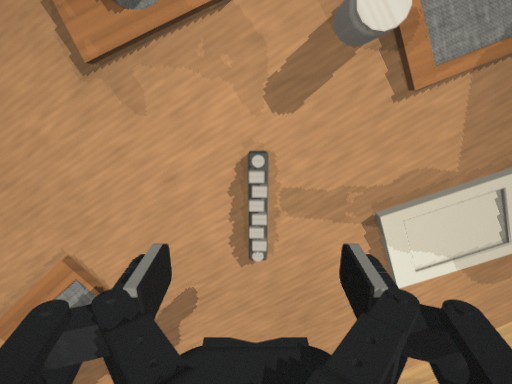

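The bridge is aligned with the view, running from end (258,153) to (258,261) and centred at (258,207).

```bash
python3 - <<'E'
from h import *
c=np.load("w.npy",allow_pickle=True).item()
p=ground("wrist",[(258,207)],.016,c)[0]; print(p); tool([p[0],p[1],.007])
E
python3 -m handwheel '[{"travel":[-0.03,0.01,0.12],"dr":[-0.014,-0.041,0]},{"travel":[-0.03,0.01,0.13],"dr":[0,0,0]},{"travel":[0,0,0.13],"dr":[0,0,0]},{"travel":[0,0,0.1],"dr":[0,0,0]},{"travel":[0,0,0.06],"dr":[0,0,0]},{"travel":[0,0,0],"dr":[0,0,0]}]'; python3 - <<'E'
from h import *
c=np.load("w.npy",allow_pickle=True).item()
p=ground("wrist",[(258,207)],.016,c)[0]
tool([p[0],p[1],.0065],np.radians(59))
E
```

```text
[ 0.64299769 -0.01119576  0.016     ]
pos [ 0.6335 -0.0088  0.1   ] t 7.65 travel [-0.076  0.023  0.619]
jaw yaw deg 58.9 tilt rotvec z [-0.0228  0.005  -0.9997]
level dr xy [-0.014 -0.042]
time_s: 8.15
eef_pos: [0.6413, -0.0105, 0.014]
eef_rot: [-0.001, 0.259, 0.966, -0.0]
wrist_force: [-0.4, -0.2, 0.7]
opening: 1.001
pos [ 0.6413 -0.0105  0.014 ] t 8.15 travel [-0.012  0.002  0.05 ]
jaw yaw deg 59.9 tilt rotvec z [-1.e-03  2.e-04 -1.e+00]
world turn deg -0.9 dr z 0.031 q6 -1.25
level dr xy [-0.001 -0.002]
```

```bash
python3 -m handwheel '[{"travel":[-0.012,0.002,0.04],"dr":[0,0,0.03]},{"travel":[0,0,0.015],"dr":[0,0,0]},{"travel":[0,0,0],"dr":[0,0,0]}]'; python3 -m handwheel '[{"travel":[0,0,0],"dr":[0,0,0]},{"travel":[0,0,0],"dr":[0,0,0]},{"travel":[0,0,0],"dr":[0,0,0]},{"travel":[0,0,0],"dr":[0,0,0]},{"travel":[0,0,0],"dr":[0,0,0]},{"travel":[0,0,0],"dr":[0,0,0]},{"travel":[0,0,0],"dr":[0,0,0]},{"travel":[0,0,0],"dr":[0,0,0]},{"travel":[0,0,0],"dr":[0,0,0]},{"travel":[0,0,0],"dr":[0,0,0]}]' -1; python3 - <<'E'
from h import *
tool([.6433,-.2489,.1],np.radians(10.5))
E
```

```text
time_s: 8.4
eef_pos: [0.6431, -0.0111, 0.0056]
eef_rot: [-0.001, 0.266, 0.964, -0.0]
wrist_force: [0.4, 0.5, 0.8]
opening: 1.0
time_s: 9.23
eef_pos: [0.6457, -0.0115, 0.0096]
eef_rot: [0.003, 0.266, 0.964, 0.0]
wrist_force: [-0.6, -0.2, 0.1]
opening: 0.154
pos [ 0.6457 -0.0115  0.0096] t 9.23 travel [-0.8   -1.366 -0.601]
jaw yaw deg 59.2 tilt rotvec z [ 0.0049 -0.001  -1.    ]
world turn deg -48.7 dr z 1.622 q6 -1.23
level dr xy [0.003 0.009]
```

```bash
python3 -m handwheel '[{"travel":[0,0,-0.1],"dr":[0,0,0]},{"travel":[0,0,-0.2],"dr":[0,0,0]},{"travel":[0,0,-0.15],"dr":[0,0,0.2]},{"travel":[0,0,-0.1],"dr":[0,0,0.2]},{"travel":[0,0,0],"dr":[0,0,0.2]},{"travel":[0,0,0],"dr":[0,0,0.2]},{"travel":[0,0,0],"dr":[0,0,0.2]},{"travel":[0,0,0],"dr":[0,0,0.2]},{"travel":[0,0,0],"dr":[0,0,0.2]},{"travel":[0,0,0],"dr":[0,0,0.16]},{"travel":[0,0,0],"dr":[0,0,0]}]'; python3 - <<'E'
from h import *
tool([.6433,-.2489,.1],np.radians(10.5))
E
```

```text
time_s: 10.15
eef_pos: [0.6463, -0.0115, 0.1073]
eef_rot: [0.004, 0.642, 0.767, 0.002]
wrist_force: [-0.5, -0.2, -0.6]
opening: 0.159
pos [ 0.6463 -0.0115  0.1073] t 10.15 travel [-1.555 -0.297  0.051]
jaw yaw deg 10.1 tilt rotvec z [ 0.0096 -0.002  -1.    ]
world turn deg 0.4 dr z -0.013 q6 -0.38
level dr xy [0.017 0.007]
```

```bash
python3 -m handwheel '[{"travel":[-0.22,-0.042,0],"dr":[0.017,0.007,0]},{"travel":[-0.22,-0.042,0],"dr":[0,0,0]},{"travel":[-0.22,-0.042,0],"dr":[0,0,0]},{"travel":[-0.22,-0.042,0],"dr":[0,0,0]},{"travel":[-0.22,-0.042,0],"dr":[0,0,0]},{"travel":[-0.22,-0.042,0],"dr":[0,0,0]},{"travel":[-0.1,-0.02,0],"dr":[0,0,0]},{"travel":[0,0,0],"dr":[0,0,0]},{"travel":[0,0,0],"dr":[0,0,0]}]'; python3 - <<'E'
from h import *
tool([.6433,-.2489,.0156],np.radians(10.5))
np.save("w.npy",viewer.get_calibration("wrist"),allow_pickle=True);shot("wrist","pics/w5.png")
E
```

```text
time_s: 10.9
eef_pos: [0.6464, -0.2362, 0.1151]
eef_rot: [0.003, 0.63, 0.776, 0.001]
wrist_force: [0.4, 0.4, -1.7]
opening: 0.16
pos [ 0.6464 -0.2362  0.1151] t 10.9 travel [-0.077 -0.041  0.663]
jaw yaw deg 11.8 tilt rotvec z [ 0.0053 -0.0017 -1.    ]
world turn deg -1.3 dr z 0.044 q6 -0.73
level dr xy [0.009 0.005]
```

View pics/w5.png

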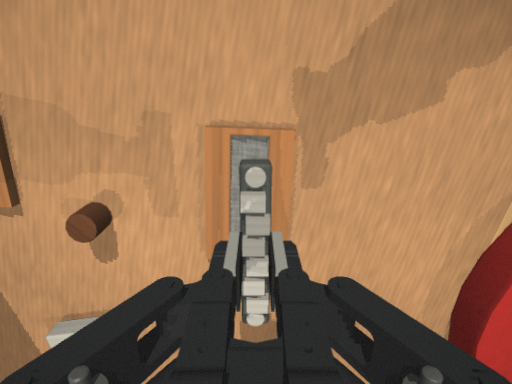

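The bridge is held centred and sits above the slot. The slot's far end is at (250,136) and the tile's edges are at columns 206 and 296.

```bash
python3 - <<'E'
from h import *
c=np.load("w.npy",allow_pickle=True).item()
e=ground("wrist",[(250.5,136)],.010,c)[0]; d=np.array([-np.sin(np.radians(10.5)),np.cos(np.radians(10.5))]); print("nest est",e[:2]-.056*d, e[:2]+.056*d)
E
python3 -m handwheel '[{"travel":[-0.035,-0.02,0.12],"dr":[0.009,0.005,0.04]},{"travel":[-0.035,-0.02,0.14],"dr":[0,0,0]},{"travel":[0,0,0.14],"dr":[0,0,0]},{"travel":[0,0,0.1],"dr":[0,0,0]},{"travel":[0,0,0.06],"dr":[0,0,0]},{"travel":[0,0,0],"dr":[0,0,0]}]'; python3 - <<'E'
from h import *
tool([.6433,-.2489,.0156],np.radians(10.5))
E
```

```text
nest est [ 0.64489601 -0.24798677] [ 0.62448563 -0.13786222]
time_s: 11.45
eef_pos: [0.643, -0.2401, 0.0248]
eef_rot: [-0.001, 0.636, 0.772, 0.0]
wrist_force: [-0.3, 0.6, -1.4]
opening: 0.16
pos [ 0.643  -0.2401  0.0248] t 11.45 travel [-0.058 -0.009  0.061]
jaw yaw deg 11.1 tilt rotvec z [-0.001   0.0013 -1.    ]
world turn deg -0.6 dr z 0.018 q6 -0.72
level dr xy [-0.001 -0.003]
```

```bash
python3 -m handwheel '[{"travel":[-0.056,-0.003,0],"dr":[0,0,0.018]},{"travel":[0,0,0.03],"dr":[0,0,0]},{"travel":[0,0,0.025],"dr":[0,0,0]},{"travel":[0,0,0],"dr":[0,0,0]}]';python3 - <<'E'
from h import *
tool([.644,-.2485,.0156],np.radians(10.5))
E
```

```text
time_s: 11.78
eef_pos: [0.6449, -0.2472, 0.016]
eef_rot: [-0.001, 0.639, 0.769, 0.0]
wrist_force: [0.2, 0.6, -1.1]
opening: 0.16
pos [ 0.6449 -0.2472  0.016 ] t 11.78 travel [-0.007 -0.007  0.003]
jaw yaw deg 10.6 tilt rotvec z [-0.0013  0.0015 -1.    ]
world turn deg -0.1 dr z 0.004 q6 -0.72
level dr xy [-0.002 -0.003]
```

```bash
python3 -m handwheel '[{"travel":[-0.007,-0.007,0.012],"dr":[0,0,0]},{"travel":[0,0,0.012],"dr":[0,0,0]}]'
```

```text
time_s: 11.95
eef_pos: [0.6451, -0.2484, 0.0153]
eef_rot: [-0.0, 0.639, 0.77, 0.001]
wrist_force: [-9.0, 3.9, 14.8]
opening: 0.16
```

Contact is clear (15 N up at z = 0.0153), so I release here.

```bash
python3 -m handwheel '[{"travel":[0,0,0],"dr":[0,0,0]},{"travel":[0,0,0],"dr":[0,0,0]},{"travel":[0,0,0],"dr":[0,0,0]},{"travel":[0,0,0],"dr":[0,0,0]},{"travel":[0,0,-0.05],"dr":[0,0,0]},{"travel":[0,0,-0.2],"dr":[0,0,0]},{"travel":[0,0,-0.25],"dr":[0,0,0]},{"travel":[0,0,-0.15],"dr":[0,0,0]},{"travel":[0,0,0],"dr":[0,0,0]}]' 1; python3 - <<'E'
from h import *
tool([.506,-.437,.11],np.radians(111.5))
tool([.506,-.437,.11],np.radians(21.5))
shot("wrist","pics/w6.png")
E
```

```text
time_s: 12.7
eef_pos: [0.6445, -0.2491, 0.1182]
eef_rot: [-0.001, 0.639, 0.769, 0.001]
wrist_force: [0.6, -0.9, 2.0]
opening: 1.002
pos [ 0.6445 -0.2491  0.1182] t 12.7 travel [-1.062 -1.138  0.053]
jaw yaw deg 10.6 tilt rotvec z [-2.0e-04  1.6e-03 -1.0e+00]
world turn deg -79.1 dr z 2.636 q6 -0.73
level dr xy [ 0.    -0.003]
pos [ 0.6445 -0.2491  0.1182] t 12.7 travel [-1.062 -1.138  0.053]
jaw yaw deg 10.6 tilt rotvec z [-2.0e-04  1.6e-03 -1.0e+00]
world turn deg 10.9 dr z -0.364 q6 -0.73
level dr xy [ 0.    -0.003]
```

View pics/w6.png

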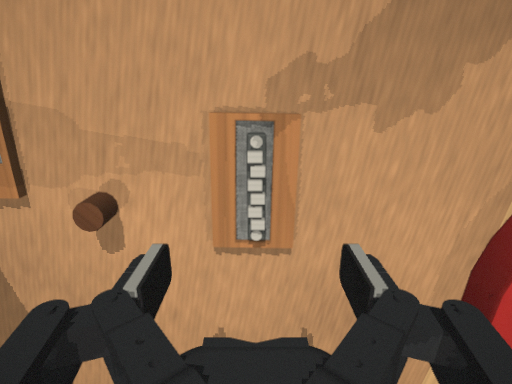

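```bash
python3 - <<'E'
import cv2
im=cv2.imread("pics/w6.png")[105:265,190:320]; cv2.imwrite("pics/w6c.png",cv2.resize(im,None,fx=3.7,fy=3.7,interpolation=cv2.INTER_CUBIC))
from h import *
print(ground("wrist",[(256,133),(256,241)],.02).round(4),ground("wrist",[(256,121.5),(256,242)],.011).round(4))
E
```

```text
[[ 0.6365 -0.2006  0.02  ]
 [ 0.6543 -0.2957  0.02  ]] [[ 0.635  -0.1925  0.011 ]
 [ 0.6554 -0.3015  0.011 ]]
```

View pics/w6c.png

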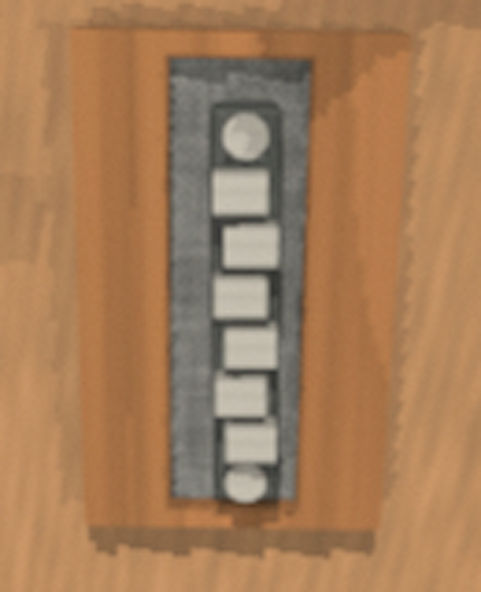

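Back-projection gives 6–8 mm clearance at both bridge ends, and the apparent overlap is parallax, so the bridge is flat and centred. On to the pickup. I turn first.

```bash
python3 -m handwheel '[{"travel":[0,0,0],"dr":[0,0,0.235]},{"travel":[0,0,0],"dr":[0,0,0.235]},{"travel":[0,0,0],"dr":[0,0,0.235]},{"travel":[0,0,0],"dr":[0,0,0.235]},{"travel":[0,0,0],"dr":[0,0,0.235]},{"travel":[0,0,0],"dr":[0,0,0.235]},{"travel":[0,0,0],"dr":[0,0,0.235]},{"travel":[0,0,0],"dr":[0,0,0.235]},{"travel":[0,0,0],"dr":[0,0,0.235]},{"travel":[0,0,0],"dr":[0,0,0.235]},{"travel":[0,0,0],"dr":[0,0,0.235]},{"travel":[0,0,0],"dr":[0,0,0]}]'; python3 - <<'E'
from h import *
tool([.506,-.437,.11],np.radians(112))
E
```

```text
time_s: 13.75
eef_pos: [0.6358, -0.2446, 0.1004]
eef_rot: [-0.008, 0.982, 0.186, -0.008]
wrist_force: [0.5, -0.2, -0.4]
opening: 0.998
pos [ 0.6358 -0.2446  0.1004] t 13.75 travel [-1.275  0.876 -0.064]
jaw yaw deg -68.6 tilt rotvec z [-0.0193  0.0129 -0.9997]
world turn deg 0.6 dr z -0.019 q6 0.65
level dr xy [-0.036  0.025]
```

```bash
python3 -m handwheel '[{"travel":[-0.18,0.124,-0.02],"dr":[-0.036,0.025,-0.02]},{"travel":[-0.18,0.124,-0.02],"dr":[0,0,0]},{"travel":[-0.18,0.124,-0.01],"dr":[0,0,0]},{"travel":[-0.18,0.124,-0.01],"dr":[0,0,0]},{"travel":[-0.18,0.124,0],"dr":[0,0,0]},{"travel":[-0.18,0.124,0],"dr":[0,0,0]},{"travel":[-0.1,0.07,0],"dr":[0,0,0]},{"travel":[0,0,0],"dr":[0,0,0]},{"travel":[0,0,0],"dr":[0,0,0]}]'; python3 - <<'E'
from h import *
tool([.506,-.437,.007],np.radians(112))
np.save("w.npy",viewer.get_calibration("wrist"),allow_pickle=True);shot("wrist","pics/w7.png")
E
```

```text
time_s: 14.5
eef_pos: [0.5109, -0.4275, 0.0987]
eef_rot: [-0.006, 0.978, 0.211, -0.004]
wrist_force: [-0.1, -0.2, -0.3]
opening: 0.998
pos [ 0.5109 -0.4275  0.0987] t 14.5 travel [-0.053  0.052  0.611]
jaw yaw deg -65.7 tilt rotvec z [-0.0093  0.0095 -0.9999]
world turn deg -2.3 dr z 0.078 q6 0.27
level dr xy [-0.024  0.009]
```

View pics/w7.png

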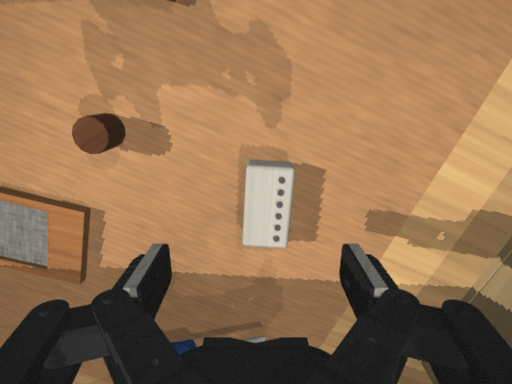

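The pickup is standing upright, screws on top. Its top corners are (248,166), (294,167), (287,248) and (243,246).

```bash
python3 - <<'E'
from h import *
c=np.load("w.npy",allow_pickle=True).item()
w=ground("wrist",[(248,166),(294,167),(287,248),(243,246)],.024,c); print(w.mean(0).round(4)); e=np.diff(w,axis=0)
print([(np.hypot(*a[:2]).round(3),np.degrees(np.arctan2(a[1],a[0])).round(1)) for a in e])
tool([*w.mean(0)[:2],.009],np.radians(112))
E
```

```text
[ 0.5072 -0.4387  0.024 ]
[(np.float64(0.035), np.float64(-66.8)), (np.float64(0.069), np.float64(-158.1)), (np.float64(0.037), np.float64(111.7))]
pos [ 0.5109 -0.4272  0.0986] t 14.55 travel [-0.051  0.067  0.597]
jaw yaw deg -65.7 tilt rotvec z [-0.0097  0.0094 -0.9999]
world turn deg -2.3 dr z 0.078 q6 0.27
level dr xy [-0.024  0.01 ]
```

```bash
python3 -m handwheel '[{"travel":[-0.025,0.035,0.1],"dr":[-0.024,0.01,0.08]},{"travel":[-0.025,0.032,0.13],"dr":[0,0,0]},{"travel":[0,0,0.13],"dr":[0,0,0]},{"travel":[0,0,0.1],"dr":[0,0,0]},{"travel":[0,0,0.05],"dr":[0,0,0]},{"travel":[0,0,0],"dr":[0,0,0]}]'; python3 - <<'E'
from h import *
tool([.5072,-.4387,.009],np.radians(112))
E
```

```text
time_s: 15.05
eef_pos: [0.5133, -0.4322, 0.0189]
eef_rot: [-0.0, 0.98, 0.198, 0.001]
wrist_force: [0.6, 0.0, 0.0]
opening: 1.004
pos [ 0.5133 -0.4322  0.0189] t 15.05 travel [-0.054  0.024  0.066]
jaw yaw deg -67.2 tilt rotvec z [ 2.e-03  8.e-04 -1.e+00]
world turn deg -0.8 dr z 0.027 q6 0.29
level dr xy [ 0.    -0.004]
```

```bash
python3 -m handwheel '[{"travel":[-0.05,0.022,0.02],"dr":[0,0,0.027]},{"travel":[-0.004,0.002,0.04],"dr":[0,0,0]},{"travel":[0,0,0],"dr":[0,0,0]}]'; python3 -m handwheel '[{"travel":[0,0,0],"dr":[0,0,0]},{"travel":[0,0,0],"dr":[0,0,0]},{"travel":[0,0,0],"dr":[0,0,0]},{"travel":[0,0,0],"dr":[0,0,0]},{"travel":[0,0,0],"dr":[0,0,0]},{"travel":[0,0,0],"dr":[0,0,0]},{"travel":[0,0,0],"dr":[0,0,0]},{"travel":[0,0,0],"dr":[0,0,0]}]' -1; python3 - <<'E'
from h import *
tool([.598,.205,.14],np.radians(172))
E
```

```text
time_s: 15.3
eef_pos: [0.5086, -0.4372, 0.0101]
eef_rot: [-0.0, 0.981, 0.193, 0.001]
wrist_force: [-0.2, -0.1, -0.4]
opening: 1.0
time_s: 15.97
eef_pos: [0.5102, -0.4396, 0.0141]
eef_rot: [0.003, 0.981, 0.192, 0.003]
wrist_force: [-0.2, 1.0, -0.4]
opening: 0.426
pos [ 0.5102 -0.4396  0.0141] t 15.97 travel [ 2.169 -3.752 -0.852]
jaw yaw deg -67.8 tilt rotvec z [ 0.0065 -0.004  -1.    ]
world turn deg 59.8 dr z -1.993 q6 0.29
level dr xy [ 0.012 -0.009]
```

```bash
python3 -m handwheel '[{"travel":[0,0,-0.1],"dr":[0.012,-0.009,0]},{"travel":[0,0,-0.2],"dr":[0,0,0]},{"travel":[0,0,-0.2],"dr":[0,0,0]},{"travel":[0,0,-0.2],"dr":[0,0,-0.2]},{"travel":[0,0,-0.1],"dr":[0,0,-0.2]},{"travel":[0,0,0],"dr":[0,0,-0.2]},{"travel":[0,0,0],"dr":[0,0,-0.2]},{"travel":[0,0,0],"dr":[0,0,-0.2]},{"travel":[0,0,0],"dr":[0,0,-0.2]},{"travel":[0,0,0],"dr":[0,0,-0.2]},{"travel":[0,0,0],"dr":[0,0,-0.2]},{"travel":[0,0,0],"dr":[0,0,-0.2]},{"travel":[0,0,0],"dr":[0,0,-0.18]},{"travel":[0,0,0],"dr":[0,0,0]}]'; python3 - <<'E'
from h import *
tool([.598,.205,.14],np.radians(172))
E
```

```text
time_s: 17.13
eef_pos: [0.5079, -0.4368, 0.1359]
eef_rot: [-0.004, 0.74, 0.673, 0.0]
wrist_force: [-0.0, 1.3, -0.4]
opening: 0.426
pos [ 0.5079 -0.4368  0.1359] t 17.13 travel [ 4.317e+00  1.890e-01 -2.000e-03]
jaw yaw deg -5.5 tilt rotvec z [-0.0058  0.0068 -1.    ]
world turn deg -2.5 dr z 0.084 q6 -0.79
level dr xy [-0.012 -0.012]
```

```bash
python3 -m handwheel '[{"travel":[0.15,0.01,-0.01],"dr":[-0.012,-0.012,0.08]},{"travel":[0.25,0.01,0],"dr":[0,0,0]},{"travel":[0.25,0.01,0],"dr":[0,0,0]},{"travel":[0.25,0.01,0],"dr":[0,0,0]},{"travel":[0.25,0.01,0],"dr":[0,0,0]},{"travel":[0.25,0.01,0],"dr":[0,0,0]},{"travel":[0.25,0.01,0],"dr":[0,0,0]},{"travel":[0.25,0.01,0],"dr":[0,0,0]},{"travel":[0.25,0.01,0],"dr":[0,0,0]},{"travel":[0.25,0.01,0],"dr":[0,0,0]},{"travel":[0.25,0.01,0],"dr":[0,0,0]},{"travel":[0.25,0.01,0],"dr":[0,0,0]},{"travel":[0.25,0.01,0],"dr":[0,0,0]},{"travel":[0.25,0.01,0],"dr":[0,0,0]},{"travel":[0.25,0.01,0],"dr":[0,0,0]},{"travel":[0.25,0.01,0],"dr":[0,0,0]},{"travel":[0.2,0.01,0],"dr":[0,0,0]},{"travel":[0,0,0],"dr":[0,0,0]},{"travel":[0,0,0],"dr":[0,0,0]}]'; python3 - <<'E'
from h import *
tool([.598,.205,.13],np.radians(172))
E
```

```text
time_s: 18.72
eef_pos: [0.6374, 0.1924, 0.1338]
eef_rot: [0.001, 0.777, 0.63, -0.0]
wrist_force: [0.2, -0.2, -1.3]
opening: 0.425
pos [0.6374 0.1924 0.1338] t 18.72 travel [ 0.028 -0.274  0.025]
jaw yaw deg -12.0 tilt rotvec z [ 5.0e-04 -1.2e-03 -1.0e+00]
world turn deg 4.0 dr z -0.132 q6 0.33
level dr xy [0.001 0.002]
```

```bash
python3 -m handwheel '[{"travel":[0.02,-0.1,0],"dr":[0,0,-0.13]},{"travel":[0,-0.1,0.05],"dr":[0,0,0]},{"travel":[0,-0.06,0.1],"dr":[0,0,0]},{"travel":[0,0,0.1],"dr":[0,0,0]},{"travel":[0,0,0],"dr":[0,0,0]}]'; python3 - <<'E'
from h import *
tool([.598,.205,.021],np.radians(172))
np.save("w.npy",viewer.get_calibration("wrist"),allow_pickle=True);shot("wrist","pics/w8.png")
E
```

```text
time_s: 19.13
eef_pos: [0.598, 0.1992, 0.0953]
eef_rot: [0.001, 0.758, 0.652, -0.0]
wrist_force: [-0.7, -0.6, -1.5]
opening: 0.425
pos [0.598  0.1992 0.0953] t 19.13 travel [ 0.039 -0.006  0.495]
jaw yaw deg -8.5 tilt rotvec z [ 0.0013 -0.0021 -1.    ]
world turn deg 0.5 dr z -0.018 q6 0.28
level dr xy [0.003 0.004]
```

View pics/w8.png

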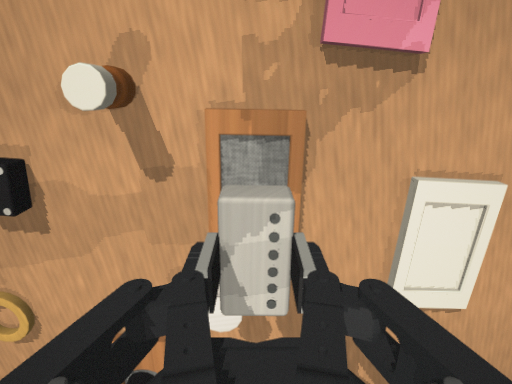

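The pickup is held level over its recess, whose far edge is at (254,135). The bottle top at (225,322) is about 87 mm behind the TCP, so it is clear.

```bash
python3 - <<'E'
from h import *
c=np.load("w.npy",allow_pickle=True).item()
e=ground("wrist",[(254.5,135)],.010,c)[0]; a=np.radians(82); print("nest est",e[:2]-.043*np.array([np.cos(a),np.sin(a)]))
E
python3 -m handwheel '[{"travel":[0.03,-0.003,0.1],"dr":[0.003,0.004,-0.018]},{"travel":[0.02,-0.003,0.12],"dr":[0,0,0]},{"travel":[0,0,0.1],"dr":[0,0,0]},{"travel":[0,0,0.05],"dr":[0,0,0]},{"travel":[0,0,0],"dr":[0,0,0]}]'; python3 - <<'E'
from h import *
tool([.598,.208,.020],np.radians(172))
E
```

```text
nest est [0.59941051 0.20475972]
time_s: 19.6
eef_pos: [0.6037, 0.205, 0.0415]
eef_rot: [0.002, 0.757, 0.654, 0.004]
wrist_force: [-0.3, -0.4, -1.2]
opening: 0.424
pos [0.6037 0.205  0.0415] t 19.6 travel [ 0.014 -0.042  0.143]
jaw yaw deg -8.3 tilt rotvec z [ 0.0087  0.0019 -1.    ]
world turn deg 0.3 dr z -0.011 q6 0.29
level dr xy [ 0.016 -0.006]
```

```bash
python3 -m handwheel '[{"travel":[0.014,-0.036,0.02],"dr":[0.016,-0.006,0]},{"travel":[0,0,0.05],"dr":[0,0,0]},{"travel":[0,0,0.04],"dr":[0,0,0]},{"travel":[0,0,0],"dr":[0,0,0]}]'; python3 - <<'E'
from h import *
tool([.599,.208,.020],np.radians(172))
E
```

```text
time_s: 19.93
eef_pos: [0.5999, 0.208, 0.0251]
eef_rot: [0.0, 0.757, 0.653, 0.001]
wrist_force: [-0.7, -0.4, -1.1]
opening: 0.424
pos [0.5999 0.208  0.0251] t 19.93 travel [-0.001 -0.006  0.034]
jaw yaw deg -8.4 tilt rotvec z [ 1.5e-03  2.0e-04 -1.0e+00]
world turn deg 0.4 dr z -0.013 q6 0.29
level dr xy [ 0.003 -0.001]
```

```bash
python3 -m handwheel '[{"travel":[0,-0.006,0.02],"dr":[0,0,0]},{"travel":[0,0,0.016],"dr":[0,0,0]}]'; python3 -m handwheel '[{"travel":[0,0,0.012],"dr":[0,0,0]}]'
```

```text
time_s: 20.1
eef_pos: [0.5997, 0.2083, 0.0202]
eef_rot: [0.001, 0.757, 0.653, 0.001]
wrist_force: [-0.9, 0.8, -1.7]
opening: 0.428
time_s: 20.18
eef_pos: [0.6, 0.2083, 0.019]
eef_rot: [0.001, 0.757, 0.653, 0.001]
wrist_force: [-8.8, -2.1, 23.0]
opening: 0.423
```

Contact at z ≈ 0.019, so I release.

```bash
python3 -m handwheel '[{"travel":[0,0,0],"dr":[0,0,0]},{"travel":[0,0,0],"dr":[0,0,0]},{"travel":[0,0,0],"dr":[0,0,0]},{"travel":[0,0,0],"dr":[0,0,0]},{"travel":[0,0,-0.05],"dr":[0,0,0]},{"travel":[0,0,-0.2],"dr":[0,0,0]},{"travel":[0,0,-0.25],"dr":[0,0,0]},{"travel":[0,0,-0.2],"dr":[0,0,0]},{"travel":[0,0,0],"dr":[0,0,0]}]' 1; python3 - <<'E'
from h import *
shot("wrist","pics/w9.png")
tool([.387,.24,.12],np.radians(167))
tool([.387,.24,.12],np.radians(77))
E
```

```text
time_s: 20.93
eef_pos: [0.5984, 0.208, 0.1281]
eef_rot: [0.0, 0.757, 0.653, -0.0]
wrist_force: [0.5, 0.6, 1.2]
opening: 1.001
pos [0.5975 0.2078 0.1258] t 20.98 travel [ 0.007 -1.42   0.042]
jaw yaw deg -8.4 tilt rotvec z [-2.e-03 -4.e-04 -1.e+00]
world turn deg -4.6 dr z 0.153 q6 0.29
level dr xy [-0.004  0.001]
pos [0.5975 0.2078 0.1258] t 20.98 travel [ 0.007 -1.42   0.042]
jaw yaw deg -8.4 tilt rotvec z [-2.e-03 -4.e-04 -1.e+00]
world turn deg 85.4 dr z -2.847 q6 0.29
level dr xy [-0.004  0.001]
```

View pics/w9.png

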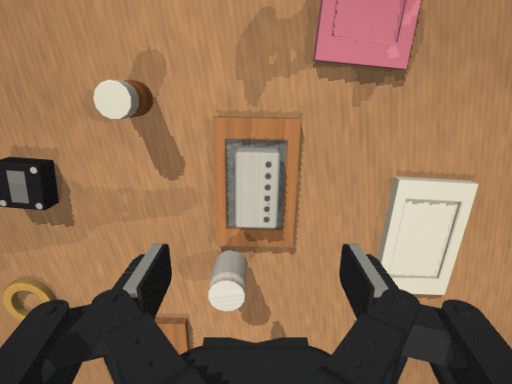

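The pickup lies flat in its recess with its top spanning about (236–280, 148–229). Next is the module, at about (19,187) here.

```bash
python3 - <<'E'
from h import *
print(ground("wrist",[(19,187)],.022))
E
python3 -m handwheel '[{"travel":[0,-0.2,0],"dr":[0,0,0.15]},{"travel":[0,-0.23,0],"dr":[0,0,0]},{"travel":[0,-0.23,0],"dr":[0,0,0]},{"travel":[0,-0.23,0],"dr":[0,0,0]},{"travel":[0,-0.23,0],"dr":[0,0,0]},{"travel":[0,-0.15,0],"dr":[0,0,0]},{"travel":[0,0,0],"dr":[0,0,0]},{"travel":[0,0,0],"dr":[0,0,0]}]'; python3 - <<'E'
from h import *
tool([.387,.24,.009],np.radians(167))
np.save("w.npy",viewer.get_calibration("wrist"),allow_pickle=True)
im=viewer.camera("wrist"); cv2.imwrite("pics/w10.png",cv2.cvtColor(im,cv2.COLOR_RGB2BGR))
# dark blob near predicted position
g=im.max(2)<60; g[235:]=0; n,l,s,c=cv2.connectedComponentsWithStats(g.astype(np.uint8))
print([(s[i],c[i].round(1)) for i in range(1,n) if s[i,4]>300])
E
```

```text
[[0.38878519 0.23944034 0.022     ]]
time_s: 21.65
eef_pos: [0.4009, 0.2474, 0.1206]
eef_rot: [-0.001, 0.784, 0.62, -0.004]
wrist_force: [0.9, -0.3, 0.4]
opening: 0.996
pos [0.4009 0.2474 0.1206] t 21.65 travel [-0.066 -0.074  0.745]
jaw yaw deg -13.3 tilt rotvec z [-0.007  -0.0025 -1.    ]
world turn deg 0.3 dr z -0.01 q6 0.53
level dr xy [-0.012  0.008]
[(array([124,   0,  16,  85, 416], dtype=int32), array([132.6,  42.1])), (array([ 217,  171,   50,   52, 1594], dtype=int32), array([242.6, 194.8]))]
```

```bash
python3 - <<'E'
from h import *
c=np.load("w.npy",allow_pickle=True).item(); print(ground("wrist",[(242,197)],.02,c))
E
python3 -m handwheel '[{"travel":[-0.03,-0.037,0.13],"dr":[-0.012,0.008,0]},{"travel":[-0.03,-0.037,0.15],"dr":[0,0,0]},{"travel":[0,0,0.15],"dr":[0,0,0]},{"travel":[0,0,0.13],"dr":[0,0,0]},{"travel":[0,0,0.09],"dr":[0,0,0]},{"travel":[0,0,0],"dr":[0,0,0]}]'; python3 - <<'E'
from h import *
tool([.388,.24,.009],np.radians(167))
E
```

```text
[[0.38773171 0.24266316 0.02      ]]
time_s: 22.2
eef_pos: [0.3969, 0.2402, 0.0207]
eef_rot: [0.002, 0.786, 0.619, 0.004]
wrist_force: [-1.2, -0.3, 0.3]
opening: 1.004
pos [0.3969 0.2402 0.0207] t 22.2 travel [-0.016 -0.058  0.078]
jaw yaw deg -13.6 tilt rotvec z [ 0.0086  0.0021 -1.    ]
world turn deg 0.6 dr z -0.018 q6 0.52
level dr xy [ 0.015 -0.008]
```

```bash
python3 -m handwheel '[{"travel":[-0.012,-0.056,0.02],"dr":[0.015,-0.008,-0.018]},{"travel":[0,0,0.05],"dr":[0,0,0]},{"travel":[0,0,0],"dr":[0,0,0]}]'; python3 -m handwheel '[{"travel":[0,0,0],"dr":[0,0,0]},{"travel":[0,0,0],"dr":[0,0,0]},{"travel":[0,0,0],"dr":[0,0,0]},{"travel":[0,0,0],"dr":[0,0,0]},{"travel":[0,0,0],"dr":[0,0,0]},{"travel":[0,0,0],"dr":[0,0,0]},{"travel":[0,0,0],"dr":[0,0,0]},{"travel":[0,0,0],"dr":[0,0,0]}]' -1;  python3 -m handwheel '[{"travel":[0,0,-0.1],"dr":[0,0,0]},{"travel":[0,0,-0.2],"dr":[0,0,0]},{"travel":[0,0,-0.2],"dr":[0,0,-0.15]},{"travel":[0,0,-0.1],"dr":[0,0,-0.2]},{"travel":[0,0,0],"dr":[0,0,-0.2]},{"travel":[0,0,0],"dr":[0,0,-0.2]},{"travel":[0,0,0],"dr":[0,0,0]}]'; python3 - <<'E'
from h import *
tool([.385,-.245,.11],np.radians(10))
E
```

```text
time_s: 22.45
eef_pos: [0.3901, 0.2398, 0.0096]
eef_rot: [-0.0, 0.783, 0.622, -0.0]
wrist_force: [-0.3, -0.3, 0.3]
opening: 0.999
time_s: 23.12
eef_pos: [0.3935, 0.241, 0.0133]
eef_rot: [0.001, 0.783, 0.622, 0.003]
wrist_force: [0.2, 0.1, -0.9]
opening: 0.494
time_s: 23.7
eef_pos: [0.3913, 0.2403, 0.1066]
eef_rot: [0.001, 0.64, 0.769, 0.001]
wrist_force: [-0.3, 0.3, -1.0]
opening: 0.489
pos [0.3913 0.2403 0.1066] t 23.7 travel [-3.174 -0.628 -0.025]
jaw yaw deg 10.4 tilt rotvec z [ 3.2e-03  6.0e-04 -1.0e+00]
world turn deg -0.4 dr z 0.015 q6 0.11
level dr xy [0.006 0.   ]
```

```bash
python3 -m handwheel '[{"travel":[-0.15,-0.03,-0.01],"dr":[0.006,0,0.015]},{"travel":[-0.22,-0.044,0],"dr":[0,0,0]},{"travel":[-0.22,-0.044,0],"dr":[0,0,0]},{"travel":[-0.22,-0.044,0],"dr":[0,0,0]},{"travel":[-0.22,-0.044,0],"dr":[0,0,0]},{"travel":[-0.22,-0.044,0],"dr":[0,0,0]},{"travel":[-0.22,-0.044,0],"dr":[0,0,0]},{"travel":[-0.22,-0.044,0],"dr":[0,0,0]},{"travel":[-0.22,-0.044,0],"dr":[0,0,0]},{"travel":[-0.22,-0.044,0],"dr":[0,0,0]},{"travel":[-0.22,-0.044,0],"dr":[0,0,0]},{"travel":[-0.22,-0.044,0],"dr":[0,0,0]},{"travel":[-0.22,-0.044,0],"dr":[0,0,0]},{"travel":[-0.22,-0.044,0],"dr":[0,0,0]},{"travel":[-0.1,-0.02,0],"dr":[0,0,0]},{"travel":[0,0,0],"dr":[0,0,0]},{"travel":[0,0,0],"dr":[0,0,0]}]'; python3 - <<'E'
from h import *
tool([.385,-.245,.025],np.radians(10))
np.save("w.npy",viewer.get_calibration("wrist"),allow_pickle=True);shot("wrist","pics/w11.png")
E
```

```text
time_s: 25.12
eef_pos: [0.3647, -0.2557, 0.104]
eef_rot: [-0.001, 0.665, 0.747, 0.001]
wrist_force: [0.1, 0.0, -1.2]
opening: 0.491
pos [ 0.3647 -0.2557  0.104 ] t 25.12 travel [0.054 0.143 0.527]
jaw yaw deg 6.7 tilt rotvec z [-8.0e-04  2.3e-03 -1.0e+00]
world turn deg 3.3 dr z -0.11 q6 -1.0
level dr xy [-0.001 -0.004]
```

View pics/w11.png

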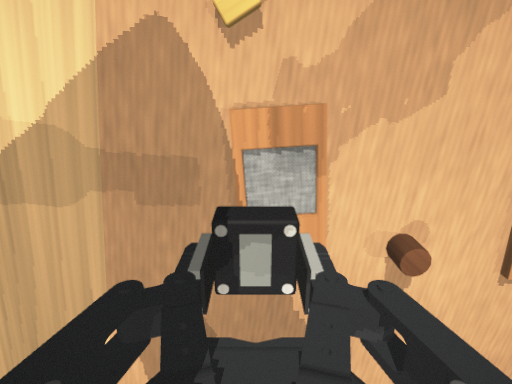

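The module is held upright. The recess far corners are (242,150) and (318,146), and the right near corner is (316,213).

```bash
python3 - <<'E'
from h import *
c=np.load("w.npy",allow_pickle=True).item()
w=ground("wrist",[(242,150),(318,146),(316,213)],.009,c); print(((w[0]+w[2])/2).round(4), np.linalg.norm(w[1]-w[0]),np.linalg.norm(w[2]-w[1]))
E
python3 -m handwheel '[{"travel":[0.03,0.07,0.08],"dr":[0,-0.004,-0.11]},{"travel":[0.02,0.06,0.1],"dr":[0,0,0]},{"travel":[0,0,0.1],"dr":[0,0,0]},{"travel":[0,0,0.1],"dr":[0,0,0]},{"travel":[0,0,0.05],"dr":[0,0,0]},{"travel":[0,0,0],"dr":[0,0,0]}]'; python3 - <<'E'
from h import *
tool([.385,-.245,.02],np.radians(10))
E
```

```text
[ 0.3854 -0.2454  0.009 ] 0.061591614401395975 0.058637220172318656
time_s: 25.67
eef_pos: [0.3843, -0.2363, 0.037]
eef_rot: [-0.001, 0.641, 0.767, 0.0]
wrist_force: [-0.2, 0.9, -1.0]
opening: 0.492
pos [ 0.3843 -0.2363  0.037 ] t 25.67 travel [-0.058 -0.006  0.114]
jaw yaw deg 10.2 tilt rotvec z [-0.001   0.0021 -1.    ]
world turn deg -0.2 dr z 0.008 q6 -1.0
level dr xy [-0.001 -0.004]
```

```bash
python3 -m handwheel '[{"travel":[-0.058,-0.004,0.02],"dr":[0,-0.004,0]},{"travel":[0,0,0.04],"dr":[0,0,0]},{"travel":[0,0,0.03],"dr":[0,0,0]},{"travel":[0,0,0],"dr":[0,0,0]}]'; python3 - <<'E'
from h import *
tool([.3855,-.245,.02],np.radians(10))
E
```

```text
time_s: 26.0
eef_pos: [0.3862, -0.2447, 0.0238]
eef_rot: [0.001, 0.641, 0.768, -0.0]
wrist_force: [0.1, -0.0, -1.0]
opening: 0.497
pos [ 0.3862 -0.2447  0.0238] t 26.0 travel [-0.001 -0.005  0.026]
jaw yaw deg 10.3 tilt rotvec z [ 4.0e-04 -1.1e-03 -1.0e+00]
world turn deg -0.3 dr z 0.01 q6 -1.0
level dr xy [0.    0.002]
```

```bash
python3 -m handwheel '[{"travel":[0,-0.005,0.02],"dr":[0,0,0]},{"travel":[0,0,0.012],"dr":[0,0,0]}]'; python3 -m handwheel '[{"travel":[0,0,0.01],"dr":[0,0,0]}]'
```

```text
time_s: 26.17
eef_pos: [0.3859, -0.2455, 0.0194]
eef_rot: [0.001, 0.641, 0.768, -0.0]
wrist_force: [-1.1, -0.5, -0.2]
opening: 0.498
time_s: 26.25
eef_pos: [0.386, -0.2458, 0.018]
eef_rot: [0.002, 0.641, 0.767, -0.0]
wrist_force: [1.0, 0.2, -0.5]
opening: 0.49
```

```bash
python3 -m handwheel '[{"travel":[0,0,0.01],"dr":[0,0,0]}]'
```

```text
time_s: 26.33
eef_pos: [0.3861, -0.2459, 0.0176]
eef_rot: [0.001, 0.641, 0.767, -0.0]
wrist_force: [-9.7, 9.3, 37.9]
opening: 0.496
```

```bash
python3 -m handwheel '[{"travel":[0,0,0.008],"dr":[0,0,0]}]'
```

```text
time_s: 26.42
eef_pos: [0.386, -0.2459, 0.0177]
eef_rot: [0.001, 0.641, 0.767, -0.0]
wrist_force: [-4.8, 5.3, 19.7]
opening: 0.492
```

The module is on the floor. I release and lift well clear, out of the top camera's way.

```bash
python3 -m handwheel '[{"travel":[0,0,0],"dr":[0,0,0]},{"travel":[0,0,0],"dr":[0,0,0]},{"travel":[0,0,0],"dr":[0,0,0]},{"travel":[0,0,0],"dr":[0,0,0]},{"travel":[0,0,-0.05],"dr":[0,0,0]},{"travel":[0,0,-0.2],"dr":[0,0,0]},{"travel":[0,0,-0.25],"dr":[0,0,0]},{"travel":[0,0,-0.2],"dr":[0,0,0]},{"travel":[0,0,0],"dr":[0,0,0]}]' 1; python3 - <<'E'
from h import *
shot("wrist","pics/w12.png")
a=cv2.imread("pics/w12.png")
t=cv2.cvtColor(viewer.camera("top"),cv2.COLOR_RGB2BGR)
cr=lambda im,u,v,h,s:cv2.resize(im[v-h:v+h,u-h:u+h],(s,s),interpolation=cv2.INTER_CUBIC)
tops=[cr(t,u,v,25,266) for u,v in((171,183),(245,240),(340,171))]
m=cv2.resize(a[90:290,130:380],(415,332),interpolation=cv2.INTER_CUBIC)
low=np.hstack([m,cv2.resize(t,(383,332))])
cv2.imwrite("pics/final.png",np.vstack([np.hstack(tops),low]))
E
```

```text
time_s: 27.17
eef_pos: [0.3845, -0.2446, 0.1268]
eef_rot: [-0.002, 0.641, 0.767, 0.0]
wrist_force: [0.9, -0.5, 0.7]
opening: 1.002
```

View pics/final.png

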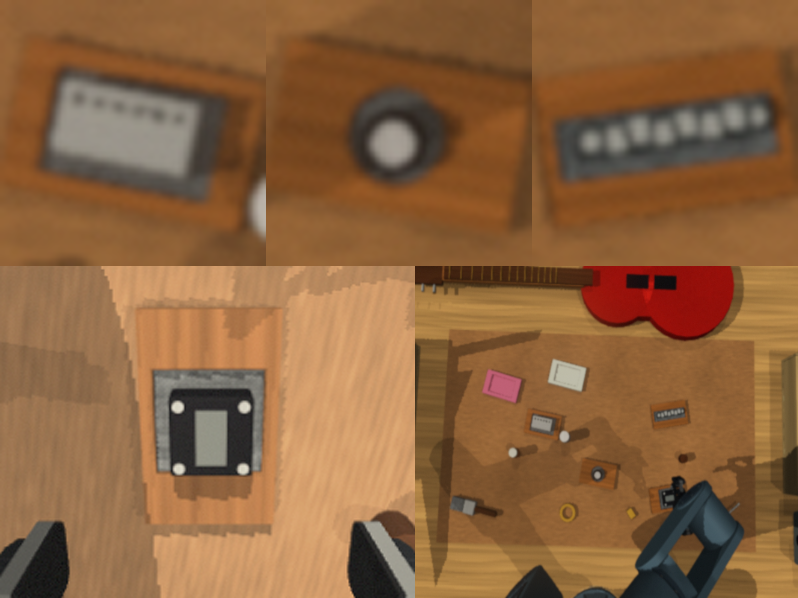

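```bash
python3 - <<'E'
from h import *
f=lambda P:[(130+u*250/415,90+(v-266)*200/332) for u,v in P]
s=ground("wrist",f([(178,407),(245,407),(243,469),(179,469)]),.028); r=ground("wrist",f([(153,370),(266,370)]),.009)
d=np.array([-np.sin(np.radians(10)),np.cos(np.radians(10))])
print("module",s.mean(0).round(4),"screws",[np.linalg.norm(s[i]-s[i-1]).round(4) for i in range(4)],"nest",(r.mean(0)[:2]-.03*d).round(4))
g=lambda u0,v0,P:[(u0-25+u*50/266,v0-25+v*50/266) for u,v in P]
p=ground("top",g(171,183,[(62,80),(198,100),(187,178),(48,158)]),.03); n=ground("top",g(171,183,[(58,66),(225,98),(208,200),(40,172)]),.009)
print("pickup",p.mean(0).round(4),"nest",n.mean(0).round(4))
b=ground("top",g(340,171,[(578-532,140),(768-532,110)]),.026); n=ground("top",g(340,171,[(555-532,122),(772-532,92),(780-532,150),(566-532,182)]),.009)
print("bridge",b.mean(0).round(4),"nest",n.mean(0).round(4))
print("knob",ground("top",g(245,240,[(393-266,143)]),.026)[0].round(4),ground("top",g(245,240,[(398-266,136)]),.009)[0].round(4))
E
```

```text
module [ 0.3851 -0.2442  0.028 ] screws [np.float64(0.0335), np.float64(0.0336), np.float64(0.0335), np.float64(0.0334)] nest [ 0.3837 -0.2426]
pickup [0.5969 0.2053 0.03  ] nest [0.5966 0.2044 0.009 ]
bridge [ 0.6457 -0.2485  0.026 ] nest [ 0.6421 -0.2499  0.009 ]
knob [0.447  0.0045 0.026 ] [0.45   0.0022 0.009 ]
```

All four parts are within about 4 mm of their tile centres and clear of the fingers, so I hand in.

```bash
python3 -c "
from bench import ctrl
print(ctrl.hand_in(), ctrl.get_obs()['time_s'])"
```

```text
the job is handed in; nothing more can be done
the job is handed in; nothing more can be done
```

I placed the knob, bridge, pickup and module, right way up, in their own wooden tiles, released them and handed the job in. The last clock reading was 27.2 s of the 104 s allowed. `hand_in` gives no verdict.

In the last pictures, each part's measured offset from its tile's centre was within the 14 mm limit:

| Part | Offset from tile centre |
|---|---|
| pickup | about 1 mm |
| module | about 2 mm |
| knob | about 4 mm |
| bridge | about 4 mm |

- **Flatness:** all four look flat on the recess floor and right way up in the pictures. I judged tilt and height only that way, not by a direct measurement. The module's screw spacing came out even, which fits a level part.
- **Clearance and force:** the gripper is open, about 0.1 m above the module. The highest wrist reading I saw was about 40 N, at the end of a row as the module was pressed onto its recess floor. The limit is 120 N; readings come only at row ends, so a brief peak could have been higher.
- **Disagreement:** near the bottom rim, the bridge and the module seemed to overlap the recess edge in the wrist view. For the bridge, projecting the pixels back gave 6 to 8 mm of clearance at each end, so that was parallax. For the module I checked only its centre position.

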